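# Loosen the mould press by two counted turns of its knurled wheel

### The arm

A 6-joint arm with a two-finger parallel gripper is mounted at the origin on a cart in front of the work surface, level with it; the furniture and walls round the work are solid. World frame = base frame: x ahead of the robot, y to its left, z up, the work surface at z = 0. Lengths are in m, angles in rad, forces in N, time in s.
With the tool pointing down it reaches from about 0.375 to 0.9 m from the base axis. Payload 3.1 kg.
Tool frame: the origin (TCP) lies at the very end of the fingers, on their centre line; the grasp point (between the pads) lies 19 mm behind it; z points along the fingers, x is the direction in which the jaws open and shut, and the axes are right-handed (so a half turn about z gives the same grasp; the last joint's range is limited). The gripper opens to 87 mm and grips with 3 to 60 N. Pads are 19 mm wide; open, the fingers measure 117 mm over their backs; the gripper's body (75 mm by 190 mm) begins 51 mm behind the grasp point.
Start: joints at [1.105, 0.527, 1.433, -0, 1.181, -0.178], TCP at [0.177, 0.599, 0.223] pointing down, gripper open.
Joint ranges: [-3.08, 3.08], [-0.75, 2.2], [0.22, 2.44], [-1.43, 4.57], [0, 2.65], [-2.85, 2.85]. Speed limits (rad/s): [2.79, 2.79, 3.14, 3.14, 3.14, 3.14].

### API

Orientations are given as [roll, pitch, yaw] about the fixed x, y, z axes, in that order (R = Rz(yaw) Ry(pitch) Rx(roll)).
In Python, from cell import arm gives the robot as it stands. The module is installed in compiled form; this text tells all that it offers.
- The arm moves only by the shell command python3 -m crank 'ROWS' [OPENING]. ROWS is JSON, a list of rows, each an object with "slide": the shift along the tool's x, y, z in m, a list of three; "twist": the turn about the tool's z in degrees. In form: [{"slide": [x, y, z], "twist": twist}, ...]. A call has exactly 10 rows; each row is the pose to reach, as a shift and turn from the pose commanded when the call began, along the tool's axes at that moment; what a row does not reach only later rows make up. A row lasts 1/8 s, in which the tool goes at most 62.5 mm and 10.7 degrees, less where a joint would pass 70% of its speed; a pose out of reach is approached as far as the arm can. A call with a gripper value outside its range is refused whole. OPENING is the opening in per cent of the stroke, from 0 (shut) to 100 (fully open), set as the call begins (- or left out, the last holds). The fingers move at their own pace and stop on an object; the grip force is fixed at half the most. Time passes only in rows, so rows that repeat a pose let the fingers close, or fill a call up. It gives the time, the measured TCP pose, the force and the opening at its end, in the units of the state.
- arm.observe(): the state, without advancing time (a new reading comes with each control period).
- arm.read_camera(name): name is "scene" or "top" or "wrist"; returns the picture (480x640x3 uint8, blue, green, red); there is no depth.
- arm.get_calibration(name): a dict with "intrinsics" (3x3 intrinsics, pixels), "R" (3x3) and "t" (3): a world point X has camera coordinates R X + t; the wrist camera has in their place "hand_eye" (4x4, takes a point from camera to tool coordinates, whose origin is the TCP and whose axes are the tool frame's). Camera axes: x right, y down, z forward; pixel columns grow to the right and rows downward; lengths in m; the calibration is good to about 2 mm. The wrist camera is an equidistant fisheye: a pixel r from the principal point sees the ray r / f radians off the axis. A picture is of the moment at which its call begins: read the wrist's pose just before it. get_calibration takes no time and is no camera call.
- arm.hand_in(): hands the job in, once; it reports no verdict.
The state is a dict: "time": time; "q": joint angles; "qd": joint speeds; "joint_efforts": joint torques, N m; "ee_pos": TCP position; "ee_rot": TCP orientation; "contact_force": force on the tool from outside, world axes, zero at the start; "wrist_torque": the same for the moment, N m; "finger_gap": finger opening in m.
Only numpy, scipy, OpenCV 4.12 (cv2) and the standard library are available. Lean on these libraries where they do the work, as an engineer would, in place of code of your own. Each camera call takes 0.05 s, during which the arm holds its last target.

### The job

Loosen the larger of the two mould presses: with a fingertip on the knurled rim, roll its wheel two full turns anticlockwise as seen from above, and stop where the white line on the wheel points to the fixed pointer (it starts near it). Do not grip the wheel across its rim; leave the smaller press tight and the things around the presses where they are.

Things in the scene. Friction and masses are not known exactly. Their poses are not given: they have to be found in the camera images.
- large_press: the larger mould press, fixed; it may stand on the left or the right. Grey base 110 x 130 mm (its x by y), two steel columns, a bridge whose top is 91 mm above the table, and on top of all a flat black knurled wheel of 96 mm diameter. Origin: on the table under the wheel's axis; z up, the pointer lies on its -x side
- large_press_wheel_top (a point): centre of the large wheel's top face, 117 mm above the table. The wheel is 18 mm thick, 96 mm across its 32 ribs (5 mm wide); its top is flat to 45 mm radius, the knurled rim's top face lies at 29 to 45 mm. The spindle's end (6 mm radius) stands up 3 mm in the middle, 9 mm after two turns; all else is below the wheel (under 99 mm). Turns with the wheel; its -x points along the white line
- large_press_index (a point): outer part of the short white radial line on the large wheel's top face, 43 mm from the axis; turns with the wheel
- large_press_pointer (a point): tip of the fixed brass pointer of the large press, which sticks out from the bridge under the wheel to 20 mm beyond its rim, 95 mm above the table
- large_press_wheel (a joint): turn of the large wheel in rad, positive anticlockwise from above (loosening); 0: tight, white line opposite the pointer; counts on over the turns (12.57 after two from 0). Starts between -0.5 and 0.5, stop at -0.7. Two turns means to 12.57. Takes about 0.06 Nm (1.5 N at the rim), stays where it is left, does not coast; pad and spindle rise 3 mm a turn
- rim_1: one quarter of the ribs of the large wheel's rim (wheel angle 0 to 90 degrees from its x axis); origin on the wheel's axis at its underside. Named only for the rule against gripping
- rim_2: the second quarter of the ribs (90 to 180 degrees), likewise
- rim_3: the third quarter of the ribs (180 to 270 degrees), opposite the first, likewise
- rim_4: the fourth quarter of the ribs (270 to 360 degrees), opposite the second, likewise
- small_press: the smaller mould press, fixed to the table, of the same build and height with a base of 88 x 104 mm and a wheel of 66 mm diameter, top 117 mm above the table; to be left alone. Origin on the table under its wheel's axis
- small_press_wheel (a joint): turn of the small wheel in rad, counted like the large one; to stay tight (it starts between -0.5 and 0.5)
- mix_cup_1: pale silicone mixing cup, 41 mm wide, 28 mm high, loose; origin under its centre
- glue_stick_1: cream glue stick, 108 mm long, 12 mm thick, lying loose; origin under its centre
- pigment_jar_3: small jar with a white screw lid, 40 mm wide, 36 mm high, loose; origin under its centre
- tweezers_2: black tweezers, 124 mm long, 10 mm high, lying loose on the green cutting mat (2 mm thick); origin under their centre
Mind the look-alikes: they are no part of the job. Leave any red look-alike of the large_press alone.

How it is judged:
By the outcome, as a careful person would: the job done as asked, in the order asked, and still so for the second after the job is handed in, with the robot touching nothing.
It also fails if it takes over 61 s, if anything falls off the work surface, if the arm or the gripper's body presses on something with over 40 N, if the wrist force passes 120 N, or if a joint passes its speed limit or range.

## Working session

There is one attempt and no reset: what is moved stays moved. The work goes in short steps, Python scripts to look and compute and a shell command to move; the robot and the scene stay as the last step left them, time stands still between calls to the robot, and variables do not carry over. Pictures are saved under pics/ and viewed, and the job is handed in when it is done.

```bash
mkdir -p pics; python3 - <<'E'
from cell import arm
import cv2
print(arm.observe())
for n in("scene","top","wrist"):
    cv2.imwrite(f"pics/{n}0.png",arm.read_camera(n)); print(n,arm.get_calibration(n))
E
```

```text
{'time': 0.0, 'q': array([ 1.10550262e+00,  5.28450660e-01,  1.43393197e+00, -5.57780066e-06,
        1.18138918e+00, -1.78518149e-01]), 'qd': array([-9.31565309e-05, -1.04745633e-04, -1.09621102e-03,  1.47583783e-03,
        1.21221110e-03, -4.85705445e-04]), 'joint_efforts': array([ 2.44456078e-04, -4.40045571e+01, -1.76590705e+01,  6.32399297e-02,
        5.83546737e-02, -1.67130252e-04]), 'ee_pos': array([0.17643142, 0.59880141, 0.22157173]), 'ee_rot': array([-3.14121077e+00,  2.14543581e-03,  1.28402331e+00]), 'contact_force': array([-0.11773855, -0.01155346,  0.15409209]), 'wrist_torque': array([0.03200055, 0.00616226, 0.00688707]), 'finger_gap': 0.08722437906130506}
scene {'intrinsics': array([[487.45963533,   0.        , 318.50273862],
       [  0.        , 487.45963533, 238.3524025 ],
       [  0.        ,   0.        ,   1.        ]]), 'R': array([[-0.80430382, -0.59372842,  0.02412311],
       [-0.25825684,  0.3127135 , -0.91406437],
       [ 0.53516237, -0.74141542, -0.40485108]]), 't': array([0.54856167, 0.1644296 , 1.2799789 ])}
top {'intrinsics': array([[574.2372521 , 
[... 163 characters left out ...]
9975893, -0.00108376],
       [-0.98985501,  0.02186452, -0.14038876],
       [ 0.14037861, -0.0020059 , -0.99009586]]), 't': array([0.17536365, 0.51999547, 1.45174885])}
wrist {'intrinsics': array([[371.64829954,   0.        , 321.43982885],
       [  0.        , 371.64829954, 240.12900227],
       [  0.        ,   0.        ,   1.        ]]), 'hand_eye': array([[ 9.99999925e-01, -2.86736501e-04,  2.60639420e-04,
        -3.29775785e-04],
       [ 2.07140058e-04,  9.64024873e-01,  2.65811965e-01,
        -7.30165055e-02],
       [-3.27480877e-04, -2.65811891e-01,  9.64024860e-01,
        -1.61785912e-01],
       [ 0.00000000e+00,  0.00000000e+00,  0.00000000e+00,
         1.00000000e+00]])}
```

View pics/scene0.png

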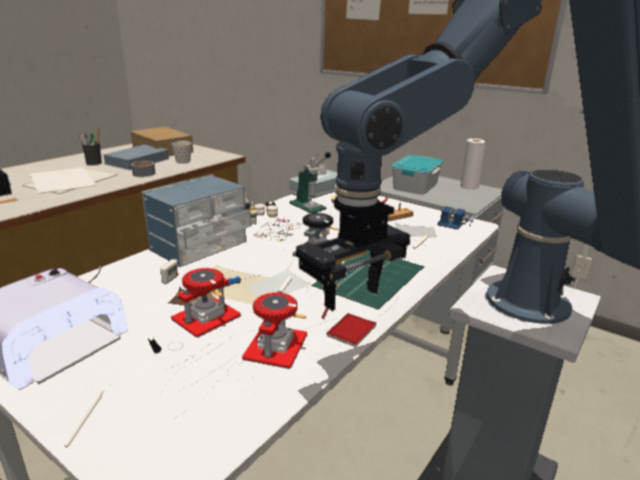

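View pics/top0.png

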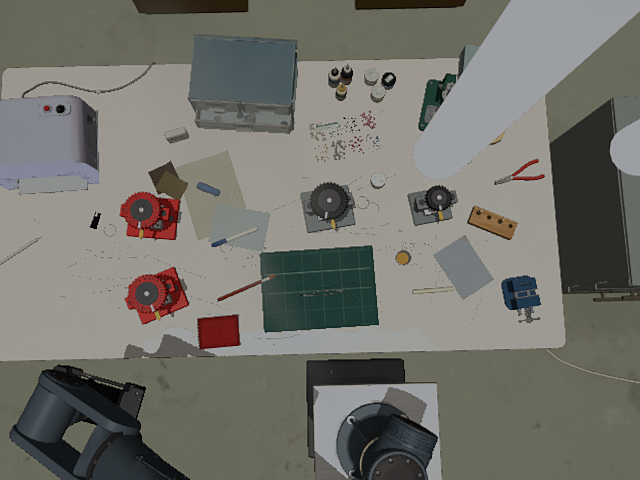

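View pics/wrist0.png

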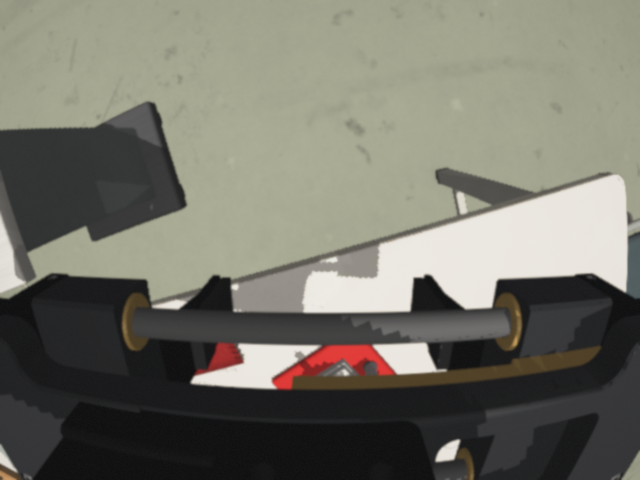

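The top view shows these candidates: a large grey press at (330,200), a small grey press at (438,197), and red look-alikes at (143,210) and (150,292). By the description I choose the one at (330,200). Next I'll check it in a close crop.

```bash
cat > h.py <<'E'
import numpy as np,cv2
from cell import arm
def ray(n,u,v):
    c=arm.get_calibration(n);K,R,t=c["intrinsics"],np.array(c["R"]),np.array(c["t"])
    return -R.T@t, R.T@np.linalg.solve(K,[u,v,1])
def onz(n,u,v,z):
    o,d=ray(n,u,v); return o+d*(z-o[2])/d[2]
def proj(n,X):
    c=arm.get_calibration(n);p=c["intrinsics"]@(c["R"]@np.array(X)+c["t"]);return p[:2]/p[2]
E
python3 - <<'E'
import cv2
from h import *
im=cv2.imread("pics/top0.png")
cv2.imwrite("pics/crop0.png",cv2.resize(im[160:250,280:480],None,fx=4,fy=4,interpolation=cv2.INTER_CUBIC))
g=cv2.cvtColor(im,cv2.COLOR_BGR2GRAY)
for n,(x0,y0,x1,y1) in dict(L=(295,170,370,240),S=(405,175,465,235)).items():
    m=(g[y0:y1,x0:x1]<75).astype(np.uint8)
    m=cv2.morphologyEx(m,cv2.MORPH_OPEN,np.ones((5,5)))
    m=cv2.morphologyEx(m,cv2.MORPH_CLOSE,np.ones((5,5)))
    c=max(cv2.findContours(m,0,1)[0],key=cv2.contourArea)
    e=cv2.fitEllipse(c);u,v=e[0][0]+x0,e[0][1]+y0
    print(n,u,v,e[1],onz("top",u,v,.117),onz("top",u,v,.108),cv2.contourArea(c))
for p in [(313,284),(262,250),(373,247),(378,325),(264,332)]: print(p,onz("top",*p,0.002))
E
```

```text
L 329.8287467956543 201.6821746826172 (35.51663589477539, 40.527381896972656) [0.60370815 0.10741305 0.117     ] [0.60557419 0.1070291  0.108     ] 1104.5
S 438.00318908691406 198.05032348632812 (23.753767013549805, 28.257125854492188) [ 0.60693648 -0.16052859  0.117     ] [ 0.60882336 -0.16264298  0.108     ] 513.0
(313, 284) [0.40843237 0.15266938 0.002     ]
(262, 250) [0.50124405 0.28550682 0.002     ]
(373, 247) [ 0.50276    -0.00841923  0.002     ]
(378, 325) [ 0.29836583 -0.01366754  0.002     ]
(264, 332) [0.28690194 0.28262205 0.002     ]
```

View pics/crop0.png

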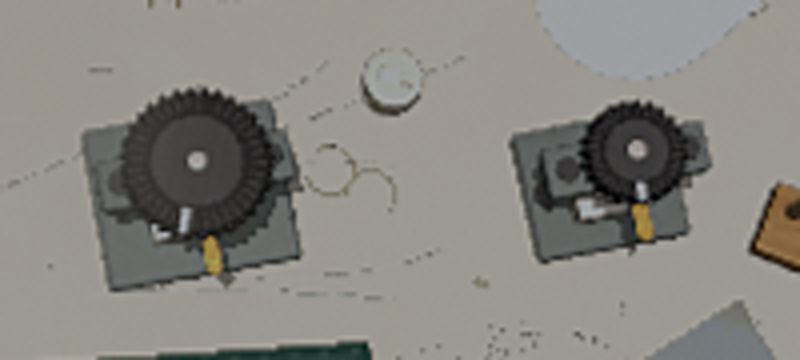

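```bash
python3 - <<'E'
from h import *
c=onz("top",329.4,200.2,.120);print(c)
print("line",onz("top",326.1,215,.117),"ptr",onz("top",333.3,228,.095))
T=np.array([.70,.105,.25]);
s=np.array([.177,.599,.223]);y=1.284
R=np.array([[np.cos(y),np.sin(y),0],[np.sin(y),-np.cos(y),0],[0,0,-1]])
print("slide",R.T@(T-s))
for n in("scene","top"):
  k=arm.get_calibration(n);print(n,-k["R"].T@k["t"])
print(proj("scene",[.65,-.15,.5]),proj("scene",c))
E
```

```text
[0.60683878 0.10849746 0.12      ]
line [0.57045479 0.117518   0.117     ] ptr [0.5411353  0.09964169 0.095     ]
slide [-0.32587591  0.64138124 -0.027     ]
scene [-0.20132123  1.22327339  0.65526707]
top [0.31477128 0.16686399 1.51056211]
[358.75424267  77.39823388] [318.1577714  215.87409527]
```

```bash
python3 -m crank '[{"slide":[-0.02,0.04,-0.01],"twist":-2},{"slide":[-0.045,0.09,-0.02],"twist":-4},{"slide":[-0.07,0.14,-0.027],"twist":-6},{"slide":[-0.095,0.19,-0.027],"twist":-8},{"slide":[-0.12,0.24,-0.027],"twist":-10},{"slide":[-0.145,0.29,-0.027],"twist":-12},{"slide":[-0.17,0.34,-0.027],"twist":-14},{"slide":[-0.195,0.39,-0.027],"twist":-16.4},{"slide":[-0.22,0.435,-0.027],"twist":-16.4},{"slide":[-0.23,0.45,-0.027],"twist":-16.4}]' 0
python3 - <<'E'
from h import *
cv2.imwrite("pics/scene1.png",arm.read_camera("scene"))
s=arm.observe();print(s["q"],s["ee_pos"],s["ee_rot"],s["time"])
E
```

```text
time: 1.4
ee_pos: [0.5453, 0.2492, 0.2492]
ee_rot: [3.141, 0.0, 1.567]
contact_force: [0.1, 1.1, -0.2]
finger_gap: 0.0015
[ 2.41872318e-01  4.64378723e-01  1.46825791e+00 -1.45949792e-03
  1.20853280e+00 -1.32442247e+00] [0.54577643 0.24854273 0.24909721] [3.14084965e+00 1.22063976e-03 1.56681128e+00] 1.45
```

View pics/scene1.png

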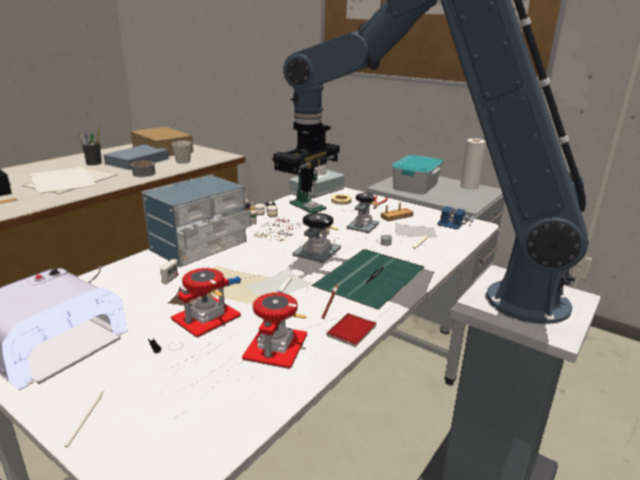

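```bash
python3 - <<'E'
from h import *
print(proj("scene",[.545,.249,.249]),proj("scene",[0,0,0]))
cv2.imwrite("pics/wrist1.png",arm.read_camera("wrist"))
cv2.imwrite("pics/top1.png",arm.read_camera("top"))
E
```

```text
[306.52086624 190.57871133] [527.4137377 300.9728048]
```

View pics/wrist1.png

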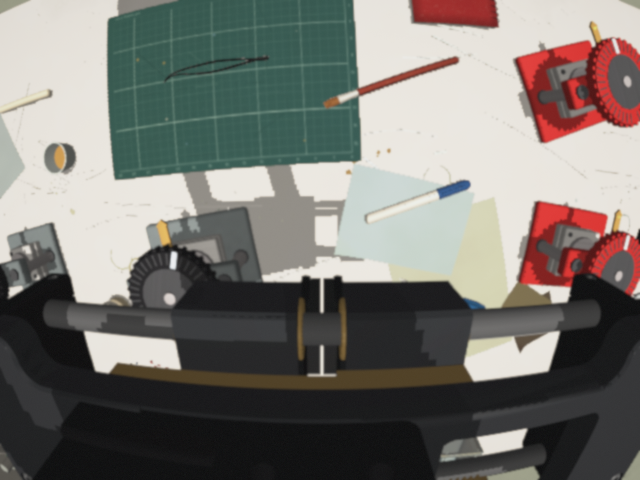

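View pics/top1.png

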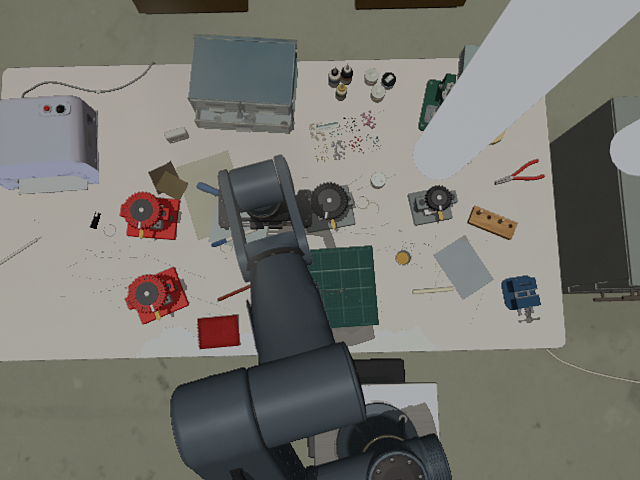

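```bash
python3 -m crank '[{"slide":[-0.02,0.02,0],"twist":0},{"slide":[-0.05,0.05,0],"twist":0},{"slide":[-0.08,0.08,0],"twist":0},{"slide":[-0.11,0.115,0],"twist":0},{"slide":[-0.135,0.145,0],"twist":0},{"slide":[-0.145,0.155,0],"twist":0},{"slide":[-0.145,0.155,0],"twist":0},{"slide":[-0.145,0.155,0],"twist":0},{"slide":[-0.145,0.155,0],"twist":0},{"slide":[-0.145,0.155,0],"twist":0}]'
cat >> h.py <<'E'
from scipy.spatial.transform import Rotation as Ro
def wray(u,v,s):
    c=arm.get_calibration("wrist");K=c["intrinsics"];H=np.array(c["hand_eye"])
    d=np.array([(u-K[0,2])/K[0,0],(v-K[1,2])/K[1,1]]);r=np.hypot(*d)
    d=np.r_[d/r*np.sin(r),np.cos(r)]
    R=Ro.from_euler("xyz",s["ee_rot"]).as_matrix()
    return np.array(s["ee_pos"])+R@H[:3,3], R@H[:3,:3]@d
def wonz(u,v,z,s):
    o,d=wray(u,v,s);return o+d*(z-o[2])/d[2]
E
python3 - <<'E'
from h import *
import pickle
s=arm.observe();pickle.dump(s,open("s2.pkl","wb"))
im=arm.read_camera("wrist");cv2.imwrite("pics/wrist2.png",im)
cv2.imwrite("pics/wrist2c.png",cv2.resize(im[0:260,180:450],None,fx=2.2,fy=2.2,interpolation=cv2.INTER_CUBIC))
print(s["ee_pos"],s["ee_rot"],s["q"])
E
```

```text
time: 2.8
ee_pos: [0.6977, 0.1073, 0.2498]
ee_rot: [-3.142, -0.0, 1.571]
contact_force: [-0.3, 0.7, -0.7]
finger_gap: 0.0004
[0.69766441 0.10734107 0.24984743] [-3.14152492e+00 -1.09448356e-04  1.57130396e+00] [-5.29447537e-03  6.17668093e-01  1.17709512e+00  1.11845231e-04
  1.34689781e+00 -1.57662328e+00]
```

View pics/wrist2c.png

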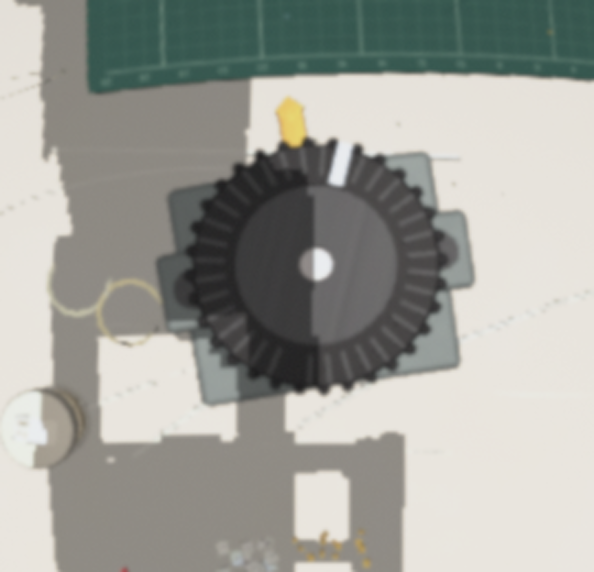

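```bash
cat >> h.py <<'E'
def P(u,v,z,s): return wonz(180+u/2.2,v/2.2,z,s)
def ang(C,lo,pt):
    a=np.arctan2(*(lo-C)[1::-1]);b=np.arctan2(*(pt-C)[1::-1])
    return np.degrees((a-b+np.pi)%(2*np.pi)-np.pi),np.degrees(b),np.hypot(*(lo-C)[:2]),np.hypot(*(pt-C)[:2])
E
python3 - <<'E'
from h import *
import pickle
s=pickle.load(open("s2.pkl","rb"))
C=P(316,264,.12,s);print(C)
# rim ends in the crop: left/right/bottom/top extreme
for p in [(187,258),(446,262),(321,396),(312,136)]: print(P(*p,.112,s))
print(ang(C,P(343,152,.117,s),P(288,99,.095,s)))
print(ang(C,P(338,180,.117,s),P(291,140,.095,s)))
E
```

```text
[0.60876769 0.10888927 0.12      ]
[0.60538939 0.0620987  0.112     ]
[0.60670641 0.15624863 0.112     ]
[0.65684662 0.11081897 0.112     ]
[0.56049115 0.10748158 0.112     ]
(np.float64(-22.006350719812424), np.float64(-171.05300833961704), np.float64(0.042369968899421157), np.float64(0.06792177507467308))
(np.float64(-24.746953822106086), np.float64(-169.435109367752), np.float64(0.03181640273263858), np.float64(0.0511896141857236))
```

```bash
python3 -m crank '[{"slide":[0.001,-0.02,0.03],"twist":0},{"slide":[0.002,-0.04,0.06],"twist":0},{"slide":[0.002,-0.052,0.09],"twist":0},{"slide":[0.002,-0.052,0.11],"twist":0},{"slide":[0.002,-0.052,0.12],"twist":0},{"slide":[0.002,-0.052,0.125],"twist":0},{"slide":[0.002,-0.052,0.127],"twist":0},{"slide":[0.002,-0.052,0.128],"twist":0},{"slide":[0.002,-0.052,0.128],"twist":0},{"slide":[0.002,-0.052,0.128],"twist":0}]'
```

```text
time: 4.1
ee_pos: [0.6465, 0.1085, 0.1219]
ee_rot: [3.141, -0.0, 1.57]
contact_force: [0.6, 0.2, 0.1]
finger_gap: 0.0005
```

```bash
python3 -m crank '[{"slide":[0,0,0.002],"twist":0},{"slide":[0,0,0.003],"twist":0},{"slide":[0,0,0.004],"twist":0},{"slide":[0,0,0.0045],"twist":0},{"slide":[0,0,0.005],"twist":0},{"slide":[0,0,0.0055],"twist":0},{"slide":[0,0,0.006],"twist":0},{"slide":[0,0,0.006],"twist":0},{"slide":[0,0,0.006],"twist":0},{"slide":[0,0,0.006],"twist":0}]'
```

```text
time: 5.35
ee_pos: [0.6462, 0.1085, 0.1174]
ee_rot: [3.141, 0.0, 1.57]
contact_force: [-3.0, -0.2, 9.7]
finger_gap: 0.0002
```

```bash
python3 -m crank '[{"slide":[0.0059,-0.0005,0.0005],"twist":0},{"slide":[0.0117,-0.0019,0.0005],"twist":0},{"slide":[0.0173,-0.0041,0.0005],"twist":0},{"slide":[0.0223,-0.0073,0.0005],"twist":0},{"slide":[0.0269,-0.0111,0.0005],"twist":0},{"slide":[0.0307,-0.0157,0.0005],"twist":0},{"slide":[0.0339,-0.0208,0.0005],"twist":0},{"slide":[0.0361,-0.0263,0.0005],"twist":0},{"slide":[0.0375,-0.0321,0.0005],"twist":0},{"slide":[0.038,-0.038,0.0005],"twist":0}]'
python3 - <<'E'
from h import *
import pickle
s=arm.observe();pickle.dump(s,open("s3.pkl","wb"))
im=arm.read_camera("wrist");cv2.imwrite("pics/wrist3.png",im)
print(s["ee_pos"],s["ee_rot"],s["contact_force"],s["time"])
E
```

```text
time: 6.6
ee_pos: [0.6118, 0.1461, 0.1174]
ee_rot: [3.133, 0.001, 1.571]
contact_force: [2.4, -2.1, 7.1]
finger_gap: 0.0005
[0.6118345  0.14611143 0.11742435] [3.13269251e+00 5.55045344e-04 1.57057827e+00] [ 2.4141111  -2.07481129  7.08648002] 6.6
```

View pics/wrist3.png

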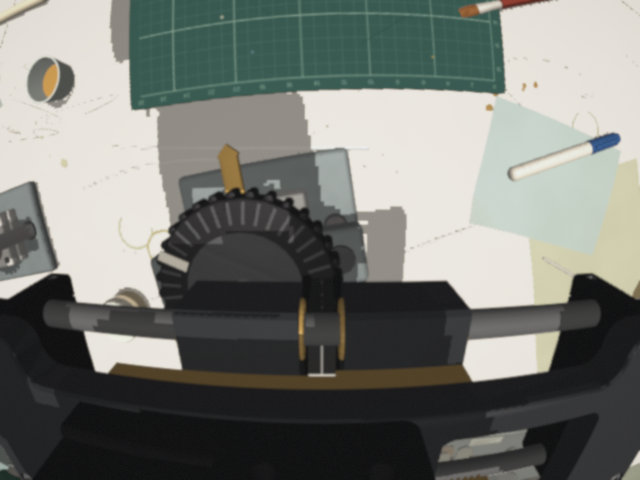

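```bash
cat >> h.py <<'E'
C0=np.array([.608,.109,.117])
def la(u,v,s):  # turn angle of line relative to pointer dir 189.3deg
    p=wonz(u,v,.117,s)-C0;return (np.degrees(np.arctan2(p[1],p[0]))-189.3)%360,np.hypot(*p[:2])
E
python3 - <<'E'
from h import *
import pickle
s=pickle.load(open("s3.pkl","rb"))
print(la(162,256,s),la(185,270,s),la(172,262,s))
E
```

```text
(np.float64(58.711945014982064), np.float64(0.044191197535591205)) (np.float64(62.80420826930225), np.float64(0.0309130655422077)) (np.float64(60.05564514518733), np.float64(0.0383589483908544))
```

```bash
python3 -m crank '[{"slide":[-0.0005,-0.0059,0.0003],"twist":0},{"slide":[-0.0019,-0.0117,0.0003],"twist":0},{"slide":[-0.0041,-0.0173,0.0003],"twist":0},{"slide":[-0.0073,-0.0223,0.0003],"twist":0},{"slide":[-0.0111,-0.0269,0.0003],"twist":0},{"slide":[-0.0157,-0.0307,0.0003],"twist":0},{"slide":[-0.0208,-0.0339,0.0003],"twist":0},{"slide":[-0.0263,-0.0361,0.0003],"twist":0},{"slide":[-0.0321,-0.0375,0.0003],"twist":0},{"slide":[-0.038,-0.038,0.0003],"twist":0}]'
```

```text
time: 7.9
ee_pos: [0.5733, 0.1092, 0.1174]
ee_rot: [3.134, -0.001, 1.57]
contact_force: [1.0, 1.7, 10.1]
finger_gap: 0.0005
```

```bash
python3 -m crank '[{"slide":[-0.0059,0.0005,0],"twist":0},{"slide":[-0.0117,0.0019,0],"twist":0},{"slide":[-0.0173,0.0041,0],"twist":0},{"slide":[-0.0223,0.0073,0],"twist":0},{"slide":[-0.0269,0.0111,0],"twist":0},{"slide":[-0.0307,0.0157,0],"twist":0},{"slide":[-0.0339,0.0208,0],"twist":0},{"slide":[-0.0361,0.0263,0],"twist":0},{"slide":[-0.0375,0.0321,0],"twist":0},{"slide":[-0.038,0.038,0],"twist":0}]'
python3 - <<'E'
from h import *
import pickle
s=arm.observe();pickle.dump(s,open("s4.pkl","wb"))
im=arm.read_camera("wrist");cv2.imwrite("pics/wrist4.png",im)
print(s["ee_pos"],s["ee_rot"],s["contact_force"],s["time"])
E
```

```text
time: 9.15
ee_pos: [0.6092, 0.0709, 0.1173]
ee_rot: [3.139, -0.0, 1.57]
contact_force: [-2.9, 1.7, 13.1]
finger_gap: -0.0
[0.60916401 0.0709129  0.1173232 ] [ 3.13904509e+00 -4.46007070e-04  1.57041616e+00] [-2.85584717  1.66730319 13.11928722] 9.15
```

View pics/wrist4.png

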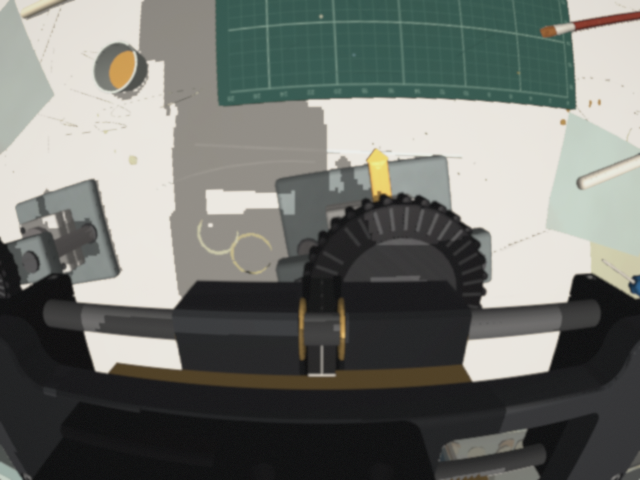

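```bash
python3 -m crank '[{"slide":[0.0005,0.0059,0],"twist":0},{"slide":[0.0019,0.0117,0],"twist":0},{"slide":[0.0041,0.0173,0],"twist":0},{"slide":[0.0073,0.0223,0],"twist":0},{"slide":[0.0111,0.0269,0],"twist":0},{"slide":[0.0157,0.0307,0],"twist":0},{"slide":[0.0208,0.0339,0],"twist":0},{"slide":[0.0263,0.0361,0],"twist":0},{"slide":[0.0321,0.0375,0],"twist":0},{"slide":[0.038,0.038,0],"twist":0}]'

```

```text
time: 10.45
ee_pos: [0.6485, 0.1075, 0.1174]
ee_rot: [3.136, 0.002, 1.571]
contact_force: [-0.6, -3.2, 10.1]
finger_gap: 0.0005
```

```bash
python3 -m crank '[{"slide":[0.0059,-0.0005,0],"twist":0},{"slide":[0.0117,-0.0019,0],"twist":0},{"slide":[0.0173,-0.0041,0],"twist":0},{"slide":[0.0223,-0.0073,0],"twist":0},{"slide":[0.0269,-0.0111,0],"twist":0},{"slide":[0.0307,-0.0157,0],"twist":0},{"slide":[0.0339,-0.0208,0],"twist":0},{"slide":[0.0361,-0.0263,0],"twist":0},{"slide":[0.0375,-0.0321,0],"twist":0},{"slide":[0.038,-0.038,0],"twist":0}]'
python3 - <<'E'
from h import *
import pickle
s=arm.observe();pickle.dump(s,open("s5.pkl","wb"))
im=arm.read_camera("wrist");cv2.imwrite("pics/wrist5.png",im)
print(s["ee_pos"],s["ee_rot"],s["contact_force"],s["time"])
E
```

```text
time: 11.7
ee_pos: [0.6121, 0.1463, 0.1174]
ee_rot: [3.132, 0.0, 1.571]
contact_force: [2.1, -0.5, 8.1]
finger_gap: 0.0004
[0.61213761 0.14625538 0.11739641] [3.13192451e+00 3.49127550e-04 1.57054642e+00] [ 2.12822073 -0.5151127   8.0692766 ] 11.7
```

View pics/wrist5.png

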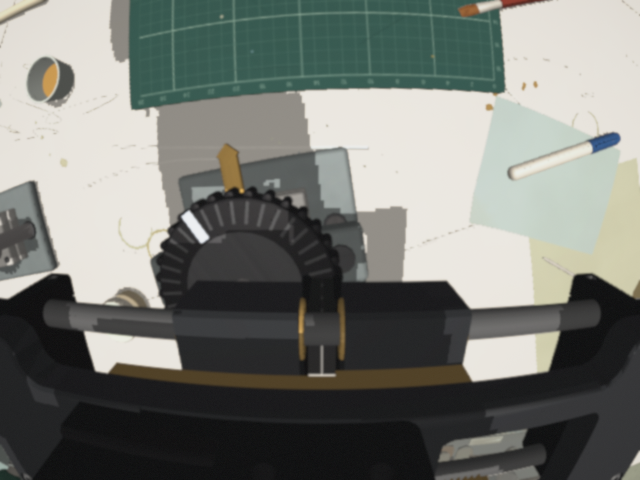

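```bash
python3 - <<'E'
from h import *
import pickle
s=pickle.load(open("s5.pkl","rb"))
print(la(186,213,s),la(194,226,s),la(205,240,s))
E
```

```text
(np.float64(25.20187244619723), np.float64(0.04539691569846819)) (np.float64(26.1913443222885), np.float64(0.038274921608367256)) (np.float64(26.07632506953638), np.float64(0.02990435771828201))
```

```bash
python3 -m crank '[{"slide":[-0.0005,-0.0059,0],"twist":0},{"slide":[-0.0019,-0.0117,0],"twist":0},{"slide":[-0.0041,-0.0173,0],"twist":0},{"slide":[-0.0073,-0.0223,0],"twist":0},{"slide":[-0.0111,-0.0269,0],"twist":0},{"slide":[-0.0157,-0.0307,0],"twist":0},{"slide":[-0.0208,-0.0339,0],"twist":0},{"slide":[-0.0263,-0.0361,0],"twist":0},{"slide":[-0.0321,-0.0375,0],"twist":0},{"slide":[-0.038,-0.038,0],"twist":0}]'
```

```text
time: 13.0
ee_pos: [0.5734, 0.1092, 0.1174]
ee_rot: [3.134, -0.001, 1.57]
contact_force: [-0.2, 2.2, 10.7]
finger_gap: 0.0008
```

```bash
python3 -m crank '[{"slide":[-0.0059,0.0005,0],"twist":0},{"slide":[-0.0117,0.0019,0],"twist":0},{"slide":[-0.0173,0.0041,0],"twist":0},{"slide":[-0.0223,0.0073,0],"twist":0},{"slide":[-0.0269,0.0111,0],"twist":0},{"slide":[-0.0307,0.0157,0],"twist":0},{"slide":[-0.0339,0.0208,0],"twist":0},{"slide":[-0.0361,0.0263,0],"twist":0},{"slide":[-0.0375,0.0321,0],"twist":0},{"slide":[-0.038,0.038,0],"twist":0}]'
```

```text
time: 14.25
ee_pos: [0.6091, 0.0709, 0.1173]
ee_rot: [3.139, -0.0, 1.57]
contact_force: [-3.7, 1.4, 13.1]
finger_gap: 0.0008
```

```bash
python3 -m crank '[{"slide":[0.0005,0.0059,0],"twist":0},{"slide":[0.0019,0.0117,0],"twist":0},{"slide":[0.0041,0.0173,0],"twist":0},{"slide":[0.0073,0.0223,0],"twist":0},{"slide":[0.0111,0.0269,0],"twist":0},{"slide":[0.0157,0.0307,0],"twist":0},{"slide":[0.0208,0.0339,0],"twist":0},{"slide":[0.0263,0.0361,0],"twist":0},{"slide":[0.0321,0.0375,0],"twist":0},{"slide":[0.038,0.038,0],"twist":0}]'

```

```text
time: 15.5
ee_pos: [0.6486, 0.1075, 0.1174]
ee_rot: [3.136, 0.002, 1.571]
contact_force: [-0.7, -3.8, 10.8]
finger_gap: 0.0003
```

```bash
python3 -m crank '[{"slide":[0.0059,-0.0005,0],"twist":0},{"slide":[0.0117,-0.0019,0],"twist":0},{"slide":[0.0173,-0.0041,0],"twist":0},{"slide":[0.0223,-0.0073,0],"twist":0},{"slide":[0.0269,-0.0111,0],"twist":0},{"slide":[0.0307,-0.0157,0],"twist":0},{"slide":[0.0339,-0.0208,0],"twist":0},{"slide":[0.0361,-0.0263,0],"twist":0},{"slide":[0.0361,-0.0263,0],"twist":0},{"slide":[0.0361,-0.0263,0],"twist":0}]'
python3 - <<'E'
from h import *
import pickle
s=arm.observe();pickle.dump(s,open("s6.pkl","wb"))
im=arm.read_camera("wrist");cv2.imwrite("pics/wrist6.png",im)
print(s["ee_pos"],s["ee_rot"],s["contact_force"],s["time"])
E
```

```text
time: 16.75
ee_pos: [0.6226, 0.1444, 0.1174]
ee_rot: [3.135, 0.0, 1.571]
contact_force: [-0.3, -0.7, 10.7]
finger_gap: 0.0006
[0.62264489 0.14444731 0.11739037] [3.13483065e+00 1.80332474e-04 1.57051562e+00] [-0.34662571 -0.69313308 10.67824434] 16.75
```

View pics/wrist6.png

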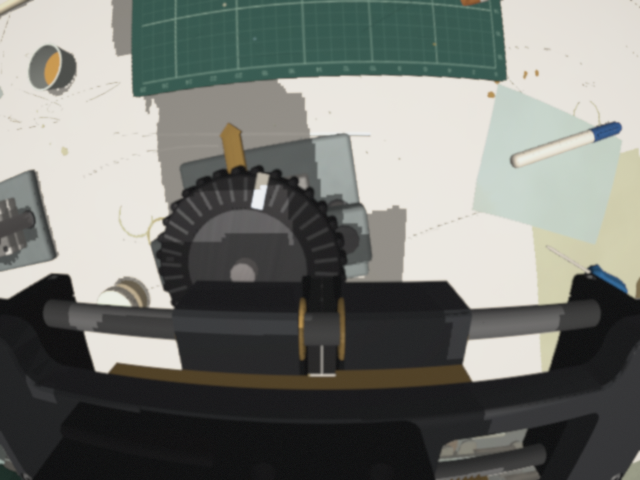

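```bash
python3 - <<'E'
from h import *
import pickle
s=pickle.load(open("s6.pkl","rb"))
print(la(263,180,s),la(260,196,s),la(258,205,s))
C=wonz(243,270,.126,s);print(C)
print(ang(C,wonz(263,178,.117,s),wonz(231,126,.095,s)))
p=wonz(231,126,.095,s);print(np.degrees(np.arctan2(*(p-C0)[1::-1])))
E
```

```text
(np.float64(337.5710845427949), np.float64(0.0423530953035025)) (np.float64(337.4082353785244), np.float64(0.035055870185622284)) (np.float64(337.57026129300766), np.float64(0.03086861516319071))
[0.60547042 0.10940431 0.126     ]
(np.float64(-21.99300523051536), np.float64(-171.13894512312316), np.float64(0.0406678530208209), np.float64(0.06465794880756458))
-171.81279415328498
```

```bash
python3 -m crank '[{"slide":[0.0007,-0.0025,0],"twist":0},{"slide":[0.0013,-0.0051,0],"twist":0},{"slide":[0.0016,-0.0078,0],"twist":0},{"slide":[0.0018,-0.0104,0],"twist":0},{"slide":[0.0018,-0.0131,0],"twist":0},{"slide":[0.0018,-0.0131,0],"twist":0},{"slide":[0.0018,-0.0131,0],"twist":0},{"slide":[0.0018,-0.0131,0],"twist":0},{"slide":[0.0018,-0.0131,0],"twist":0},{"slide":[0.0018,-0.0131,0],"twist":0}]'
python3 - <<'E'
from h import *
import pickle
s=arm.observe();pickle.dump(s,open("s7.pkl","wb"))
im=arm.read_camera("wrist");cv2.imwrite("pics/wrist7.png",im)
cv2.imwrite("pics/wrist7c.png",cv2.resize(im[120:290,140:360],None,fx=3,fy=3,interpolation=cv2.INTER_CUBIC))
print(s["ee_pos"],s["ee_rot"],s["contact_force"],s["time"])
E
```

```text
time: 18.05
ee_pos: [0.6103, 0.1462, 0.1174]
ee_rot: [3.133, 0.0, 1.57]
contact_force: [1.3, -0.9, 9.6]
finger_gap: 0.0003
[0.61034134 0.14622933 0.11737894] [3.13321087e+00 1.14943141e-04 1.57047876e+00] [ 1.30291881 -0.87657678  9.57416054] 18.05
```

View pics/wrist7c.png

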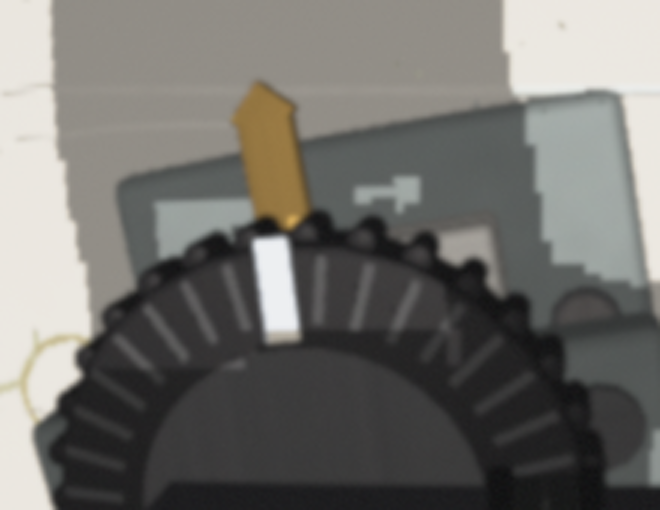

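```bash
python3 - <<'E'
from h import *
import pickle
s=pickle.load(open("s7.pkl","rb"))
Q=lambda x,y,z: wonz(140+x/3,120+y/3,z,s)
a,b=Q(271,240,.117),Q(284,335,.117)
p,q=Q(261,82,.095),Q(280,210,.095)
for v in(a-b,p-q,a-C0,b-C0,p-C0): print(np.degrees(np.arctan2(v[1],v[0]))%360)
E
```

```text
184.6732296354629
186.55525765757935
184.86735777738892
184.96206602530066
188.40865160142894
```

```bash
python3 -m crank '[{"slide":[0,-0.001,0],"twist":0},{"slide":[-0.0001,-0.002,0],"twist":0},{"slide":[-0.0001,-0.0023,0],"twist":0},{"slide":[-0.0001,-0.0023,0],"twist":0},{"slide":[-0.0001,-0.0023,0],"twist":0},{"slide":[-0.0001,-0.0023,-0.001],"twist":0},{"slide":[-0.0001,-0.0023,-0.003],"twist":0},{"slide":[-0.0001,-0.0023,-0.02],"twist":0},{"slide":[-0.0001,-0.0023,-0.05],"twist":0},{"slide":[-0.0001,-0.0023,-0.08],"twist":0}]'
```

```text
time: 19.35
ee_pos: [0.6039, 0.1465, 0.1957]
ee_rot: [-3.14, -0.0, 1.57]
contact_force: [0.3, 0.1, -0.1]
finger_gap: 0.0006
```

```bash
python3 -m crank '[{"slide":[-0.01,0.02,-0.02],"twist":0},{"slide":[-0.02,0.05,-0.04],"twist":0},{"slide":[-0.03,0.075,-0.053],"twist":0},{"slide":[-0.037,0.09,-0.053],"twist":0},{"slide":[-0.037,0.09,-0.053],"twist":0},{"slide":[-0.037,0.09,-0.053],"twist":0},{"slide":[-0.037,0.09,-0.053],"twist":0},{"slide":[-0.037,0.09,-0.053],"twist":0},{"slide":[-0.037,0.09,-0.053],"twist":0},{"slide":[-0.037,0.09,-0.053],"twist":0}]'
python3 - <<'E'
from h import *
import pickle
s=arm.observe();pickle.dump(s,open("s8.pkl","wb"))
im=arm.read_camera("wrist");cv2.imwrite("pics/wrist8.png",im)
cv2.imwrite("pics/wrist8c.png",cv2.resize(im[0:220,220:440],None,fx=2.7,fy=2.7,interpolation=cv2.INTER_CUBIC))
print(s["ee_pos"],s["ee_rot"],s["contact_force"],s["time"])
E
```

```text
time: 20.6
ee_pos: [0.6945, 0.1093, 0.2478]
ee_rot: [-3.142, 0.0, 1.57]
contact_force: [-0.7, 0.3, 0.4]
finger_gap: 0.0005
[0.69445803 0.10934338 0.2477996 ] [-3.14157008e+00  1.49136264e-05  1.57032097e+00] [-0.7316422   0.25546841  0.44504252] 20.6
```

View pics/wrist8c.png

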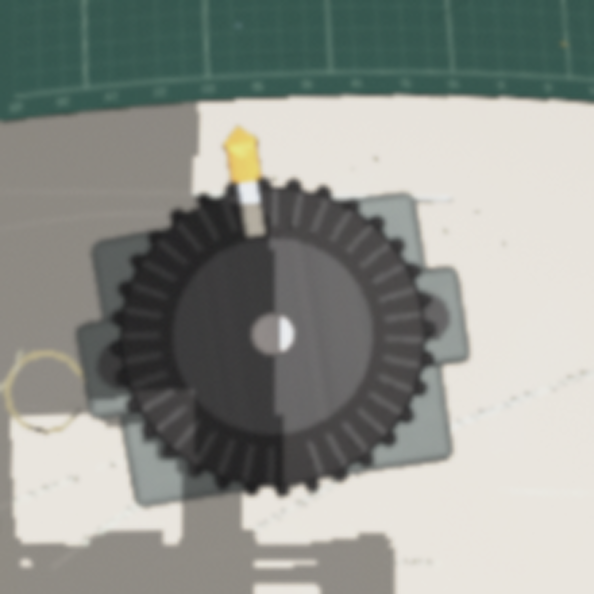

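```bash
python3 - <<'E'
from h import *
import pickle
s=pickle.load(open("s8.pkl","rb"))
im=cv2.imread("pics/wrist8.png")
Q=lambda x,y,z: wonz(220+x/2.7,y/2.7,z,s)
hsv=cv2.cvtColor(im,cv2.COLOR_BGR2HSV)
ym=(hsv[:,:,1]>100)&(hsv[:,:,0]>15)&(hsv[:,:,0]<35);ym[:, :290]=0;ym[:,340:]=0;ym[75:]=0
v,u=np.nonzero(ym);print(len(u),u.mean(),v.mean(),v.min(),u[v==v.min()])
C=Q(273,334,.126);print("C",C)
a,b=Q(249,190,.117),Q(258,234,.117)
ptip=Q(238.5,127,.095);pm=wonz(u.mean(),v.mean(),.095,s)
A=lambda v:np.degrees(np.arctan2(v[1],v[0]))%360
for c in (C,C0): print(A(a-c),A(b-c),A(ptip-c),A(pm-c))
print(A(a-b),A(ptip-pm))
# base edges: right base corner pts (crop) z=base top unknown ~.0-.02; direction only
print(A(Q(453,456,.01)-Q(414,198,.01)), A(Q(142,504,.01)-Q(95,245,.01)),A(Q(142,504,.01)-Q(453,456,.01)))
E
```

```text
182 309.4725274725275 57.70879120879121 48 [307 308 309]
C [0.60883781 0.10901498 0.126     ]
189.04486091798034 188.15830054794705 188.89545293027209 189.40438849520882
189.2014648519064 188.36160893936045 188.99211274988988 189.52416541142878
191.03180076397987 185.75993569817027
9.07281388078244 9.483093938762256 278.9686723055634
```

The line reads about 188.8° and the pointer about 189.1°, so they are aligned. I'll check the surroundings before handing in.

```bash
python3 - <<'E'
from h import *
im=arm.read_camera("top");cv2.imwrite("pics/top9.png",im)
a=cv2.imread("pics/top1.png")
d=cv2.absdiff(im,a).max(2)
for n,(x0,y0,x1,y1) in dict(small=(405,180,465,230),jar=(368,170,390,192),cup=(392,245,415,268),glue=(410,283,458,298),tweez=(350,285,352,300)).items(): print(n,(d[y0:y1,x0:x1]>40).sum())
cv2.imwrite("pics/scene9.png",arm.read_camera("scene"))
E
```

```text
small 0
jar 191
cup 33
glue 0
tweez 12
```

View pics/top9.png

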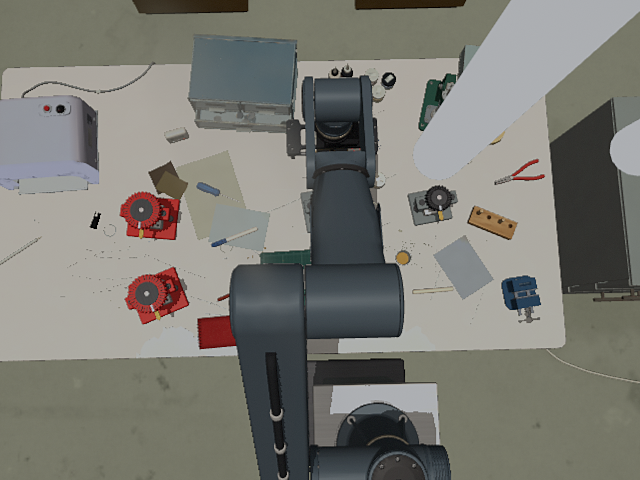

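View pics/wrist8.png

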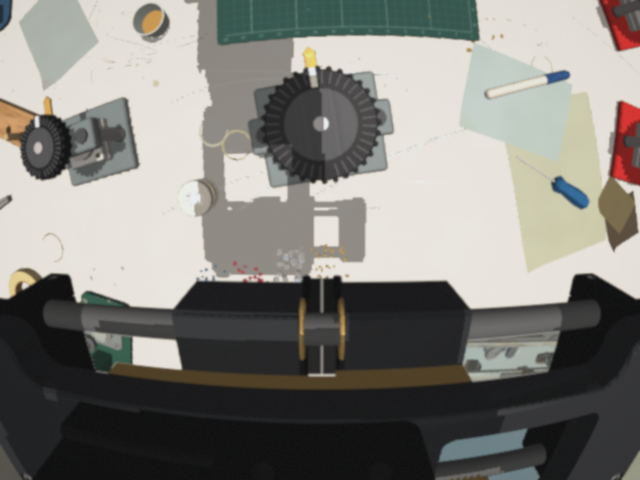

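The jar and cup differences come from the arm covering them in the top view. The jar still stands upright at (197,197) in the wrist view, the cup is at (403,258) in the top view, and the small press is unchanged. Handing in now.

```bash
python3 - <<'E'
from cell import arm
arm.hand_in(); print(arm.observe()["time"])
E
```

```text
the job is handed in; nothing more can be done
the job is handed in; nothing more can be done
```

I loosened the large grey press by two full turns anticlockwise and handed the job in about 21 s into the 61 s allowed. I pressed the closed fingertips flat on the top of the rim with about 7–13 N and moved them round in circles. The wheel was never gripped. The fingertips are now lifted clear.

- **Wheel position:** it started about 23° clockwise of the pointer and lagged the finger by about 34° in the first full loop, so I made up the rest at the end. The last picture has the white line at about 188–189° and the pointer at about 189°, so they agree to within about 1°. The directions of the short line and the pointer's shaft taken alone scatter by 2–3°, because they are only a few pixels long.
- **Turn count:** I counted turns from pictures taken along the way, which showed about 60°, 386°, 697° and 716° before the final nudge to the pointer.
- **Surroundings:** the small press and glue stick look unchanged in the top view.
    - **Jar and cup:** an image comparison flagged both, probably because the arm partly covers them. Both looked in place by eye.
    - **Tweezers:** these were hidden under the arm in the last top picture, so I could not confirm them. The fingers stayed well away from them and above the wheel's height.

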